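# Hang the headband magnifier on the bench hanger

### The job

Put the headband magnifier away: hang it by the back of its band over the hanger arm on the aluminium column, lens end down, hanging square across the arm between the arm's upturned tip and its clamp. The arm's height gets changed often, so lower the band gently until you feel the arm take it and only then let go; do not disturb the tray, the metal nest or the jar.

Things in the scene. Friction and masses are not known exactly. Their poses are not given: they have to be found in the camera images.
- headband: Black headband magnifier, 0.14-0.24 kg: stiff open oval crown lying flat, lower edge on the bench; outside 176 mm (own x) x 150 mm (own y), 30 mm high, wall 5 mm. Origin: oval's centre at the lower edge; x points to the BACK, z up. At the back's middle a knob, 26 mm across, sticks out 11 mm. Centre of mass: 15 mm in front of the origin, so hung by its back the lens comes lowest.
- band_back (a point): Middle of the inner face of the band's back wall: x = 83, z = 15 mm in the band's frame, 15 mm from its lower edge. This part of the wall goes onto the hanger arm.
- side_left (a point): Middle of the band's side wall on its +y side, beside the centre of mass: x = -15, y = 72, z = 15 mm in the band's frame; the wall runs along the band's x here (within 5 degrees). It can be pinched from above, one finger inside the oval. Held here lightly, the band can also be turned between the fingers.
- side_right (a point): The same on the band's -y side: x = -15, y = -72, z = 15 mm.
- lens (a point): Middle of the flipped-up lens plate at the band's front, x = -91.5, y = 0, z = 46 mm in the band's frame; the plate is 104 mm wide and stands from 28 to 65 mm above the lower edge, reaching 12 mm outside the band.
- column: Fixed aluminium upright, 40 x 40 x 360 mm, with a bracket that carries the hanger arm: a level flat steel bar, 24 mm wide, 8 mm thick, pointing from the column to the bench's middle. Origin: on the bench right below the bar; x runs along the bar towards the upright, z up. The bracket is clamped at another height each time: bar's top 225 to 290 mm above the bench, NOT measured: look or feel for it.
- under_tip (a point): Point on the bench right below the inner side of the arm's upturned tip, x = -50 mm in the column's frame. The tip is an upright end, x = -50 to -56 mm, 24 mm wide, and rises 19 mm above the bar's top.
- under_clamp (a point): Point on the bench right below the arm's other end, x = 77 mm in the column's frame, where the bracket begins; the upright's near face is at x = 95. The clamp holds firm against 50 N. The steel foot covers x = 60 to 190, y = -60 to 60 mm, 10 mm high.
- tray: Bystander: blue open parts tray with compartments, 150 x 100 x 32 mm, origin at the centre of its underside.
- nest: Bystander: aluminium workpiece nest, 90 x 65 mm, 40 mm tall with its two steel bushings, origin at the centre of its underside.
- cleaner: Bystander: pale jar with a black lid, 52 mm diameter, 80 mm tall, origin at the centre of its underside.

How it is judged:
By the outcome, as a careful person would: the job done as asked, in the order asked, and still so for the second after the job is handed in, with the robot touching nothing.
It also fails if it takes over 67 s, if anything falls off the work surface, if the arm or the gripper's body presses on something with over 40 N, if the wrist force passes 120 N, or if a joint passes its speed limit or range.

### The arm

A 6-joint arm with a two-finger parallel gripper is mounted at the origin on the work surface. World frame = base frame: x ahead of the robot, y to its left, z up, the work surface at z = 0. Lengths are in m, angles in degrees, forces in N, time in s.
With the tool pointing down it reaches from about 0.15 to 0.775 m from the base axis. Payload 6.1 kg.
Tool frame: the origin (TCP) lies midway between the tips of the shut fingers; the grasp point (between the pads) lies 19 mm behind it; z points along the fingers, y is the line along which they close (so a half turn about z gives the same grasp; the last joint's range is limited). The gripper opens to 85 mm and grips with 20 to 120 N. Pads are 22 mm wide; open, the fingers measure 114 mm over their backs; the gripper's body (76 mm by 85 mm) begins 54 mm behind the grasp point. The pads swing forward as they close: fully open they stand 13 mm farther back than shut.
Start: joints at [-64.343, 7.208, -2.269, 80.523, 0, 90], TCP at [0.227, -0.473, 0.231] pointing down, gripper open.
Joint ranges: [-155.77, 155.77], [-54.66, 111.73], [-72.52, 77.12], [-102.08, 115.82], [-83.92, 84.16], [-180, 180]. Speed limits (degrees/s): [136.94, 136.94, 172.46, 180, 180, 180].

### API

Orientations are given as [roll, pitch, yaw] about the fixed x, y, z axes, in that order (R = Rz(yaw) Ry(pitch) Rx(roll)).
In Python, from workcell import arm, optics gives the robot as it stands. The module is installed in compiled form; this text tells all that it offers.
- The arm moves only by the tool drive_tool, never from a script. Its argument "steps" is a list that holds one entry, the list of rows, each a list of 7 numbers: the shift along the tool's x, y, z in units of 0.2 m (1.0 is 0.2 m), then the turn, a rotation vector about the tool's x, y, z in units of pi/4 rad (1.0 is pi/4 rad), then the opening, from 0 (shut) to 1 (fully open). A call has 1 to 8 rows; each row shifts and turns the commanded pose from where the row before left it, along the tool's axes as they then stand; what a row does not reach is not made up. A row lasts 1/12 s, in which the tool goes at most 41.7 mm and 7.16 degrees, less where a joint would pass 70% of its speed; a pose out of reach is approached as far as the arm can. A call with a number of a shift or a turn outside -1 to 1 is refused whole. A call with a gripper value outside its range is refused whole. The fingers move at their own pace and stop on an object; the grip force is fixed at half the most. Time passes only in rows, so rows that do not move let the fingers close. It gives the time, the measured TCP pose, the force, the opening and the grip force at its end, in the units of the state.
- arm.read_state(): the state, without advancing time (a new reading comes with each control period).
- optics.capture(name): name is "scene" or "side" or "wrist"; returns the picture (384x512x3 uint8, red, green, blue); there is no depth.
- optics.calibration(name): a dict with "fx", "fy", "cx", "cy" (pixels), "dist_coeffs" ([k1, k2, p1, p2, k3] as OpenCV has them; the pictures are not rectified), "origin" and "orientation" of the camera in the world. Camera axes: x right, y up, looking along -z (the intrinsics and any distortion apply to the point x, -y, -z); pixel columns grow to the right and rows downward; lengths in m; the calibration is good to about 2 mm. A picture is of the moment at which its call begins: read the wrist's pose just before it. calibration takes no time and is no camera call; for the wrist camera it gives the pose at the moment of the call.
- arm.sign_off(): hands the job in; it is judged then, once.
The state is a dict: "t": time; "joint_positions": joint angles; "dq": joint speeds; "effort": joint torques, N m; "eef_pos": TCP position; "ee_rot": TCP orientation; "contact_force": force on the tool from outside, world axes, zero at the start; "torque": the same for the moment, N m; "grip_width": finger opening in m; "grip_force": force on a finger pad.
Only numpy, scipy, OpenCV 4.12 (cv2) and the standard library are available. Lean on these libraries where they do the work, as an engineer would, in place of code of your own. Each camera call takes 0.05 s, during which the arm holds its last target. There are 200 camera calls.

## Working session

There is one attempt and no reset: what is moved stays moved. The work goes in short steps, Python scripts to look and compute and a tool call to move; the robot and the scene stay as the last step left them, time stands still between calls to the robot, and variables do not carry over. Pictures are saved under pics/ and viewed, at most 10 in all, crops included, and the job is handed in when it is done.

Besides the shell and the picture viewer there is one more tool, called after "Request:" by a JSON object that holds its "op" and its "data". drive_tool: Moves the arm, as the interface text tells. Shifts and turns lie within -1 to 1; 1 stands for 0.2 m of shift or pi/4 rad of turn. Its arguments: {"type":"object","properties":{"steps":{"type":"array"}},"required":["steps"]}

```bash
mkdir -p pics; python3 - <<'E'
from workcell import arm, optics
import cv2,numpy as np
s=arm.read_state(); print({k:np.round(v,3) for k,v in s.items()})
a=[]
for n in("scene","side"):
    c=optics.calibration(n); print(n,c)
    im=optics.capture(n)[:,:,::-1]; cv2.imwrite(f"pics/{n}0raw.png",im); cv2.imwrite(f"pics/{n}0.png",cv2.resize(im,(800,600),interpolation=cv2.INTER_CUBIC))
E
```

```text
{'t': np.float64(0.0), 'joint_positions': array([-6.4341e+01,  7.2410e+00, -2.3260e+00,  8.0523e+01,  1.0000e-03,
        9.0001e+01]), 'dq': array([ 0.007, -0.05 , -0.051,  0.004,  0.091,  0.057]), 'effort': array([-1.0000e-03, -4.3591e+01,  3.5293e+01,  1.7000e-02, -0.0000e+00,
       -0.0000e+00]), 'eef_pos': array([ 0.227, -0.473,  0.231]), 'ee_rot': array([-1.79909e+02, -1.00000e-03,  2.56580e+01]), 'contact_force': array([0.721, 0.569, 0.392]), 'torque': array([-0.02 ,  0.077, -0.034]), 'grip_force': np.float64(0.0), 'grip_width': np.float64(0.086)}
scene {'fx': 494.0348490617329, 'fy': 494.0348490617329, 'cx': 251.21232416216864, 'cy': 191.33678411424322, 'dist_coeffs': array([-0.08253512,  0.        ,  0.        ,  0.        ,  0.        ]), 'origin': array([ 1.46784086, -0.36540008,  0.81044215]), 'orientation': array([51.99025393,  1.15951591, 62.55849951])}
side {'fx': 347.39740412039134, 'fy': 347.39740412039134, 'cx': 258.53814134157165, 'cy': 192.07096903044572, 'dist_coeffs': array([-0.06492158,  0.        ,  0.        ,  0.        ,  0.        ]), 'origin': array([ 0.27497488, -0.43805124,  0.61530243]), 'orientation': array([ 45.83411668,   0.08647776, -33.91276835])}
```

View pics/scene0.png

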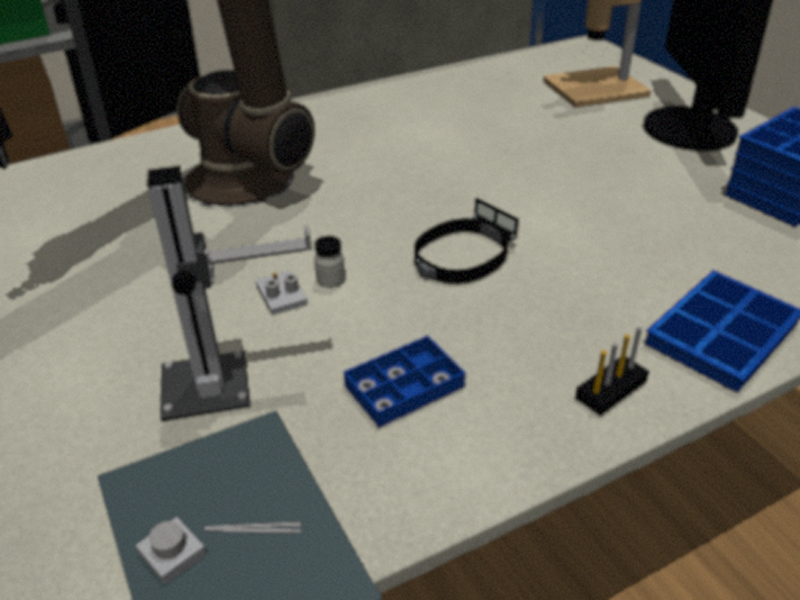

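View pics/side0.png

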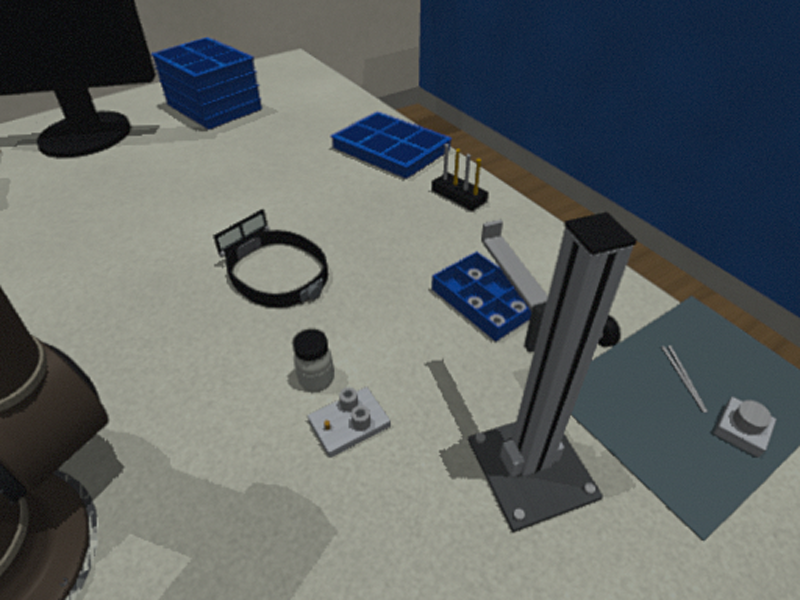

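The scene view shows the band centred near (462,250), with its knob at (427,268) and lens at (497,218). The hanger arm runs from about (205,255) to its tip at (308,238). In the side view the band is near (277,268), the knob at (313,290), the lens at (242,232) and the arm tip at (492,232). I'll enlarge these areas.

```bash
python3 - <<'E'
import cv2,numpy as np
S=cv2.imread("pics/scene0raw.png");D=cv2.imread("pics/side0raw.png")
def c(im,x,y):
    o=cv2.resize(im[y:y+100,x:x+80],(400,500),interpolation=cv2.INTER_CUBIC)
    for i in range(0,80,10): cv2.putText(o,str(x+i),(i*5,8),0,.3,(0,0,255)); cv2.line(o,(i*5,10),(i*5,14),(0,0,255))
    for i in range(0,100,10): cv2.putText(o,str(y+i),(0,i*5+4),0,.3,(0,0,255))
    return o
cv2.imwrite("pics/band.png",np.hstack([c(S,260,110),c(D,135,115)]))
cv2.imwrite("pics/arm.png",np.hstack([c(S,125,110),c(D,298,132)]))
E
```

```text
(no output)
```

View pics/band.png

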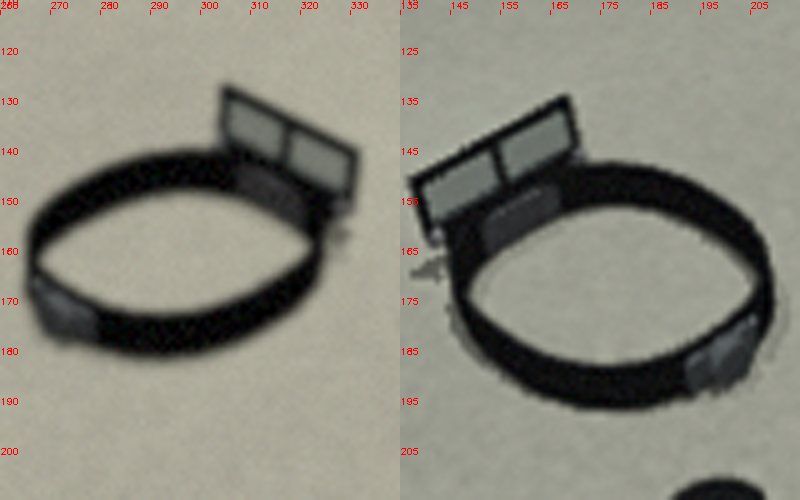

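View pics/arm.png

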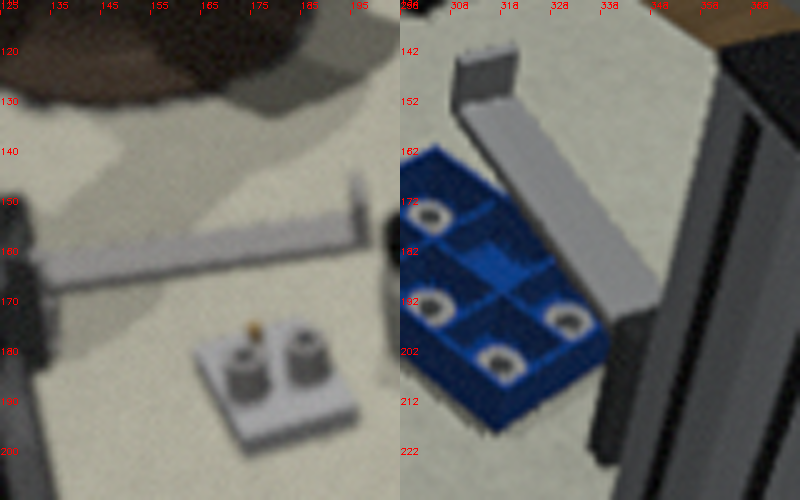

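The crops show these positions in raw pixels:
- **Lens corners:** (304,127), (332,140), (330,152) and (304,140) in the scene view; (137,151), (169,134), (171,146) and (141,163) in the side view.
- **Arm tip's inner face:** (309,143), (321,141), (321,152) and (309,153) in the side view.
- **Bar's clamp end:** near (340,197) in the side view.

Next I'll fit the poses.

```bash
cat > h.py <<'E'
import numpy as np,cv2
from scipy.optimize import least_squares
from scipy.spatial.transform import Rotation as R
from workcell import arm,optics
def cam(n):
    c=optics.calibration(n); Rw=R.from_euler('xyz',c['orientation'],degrees=True).as_matrix()@np.diag([1,-1,-1.])
    K=np.array([[c['fx'],0,c['cx']],[0,c['fy'],c['cy']],[0,0,1]]); return Rw,np.array(c['origin']),K,np.array(c['dist_coeffs'])
def proj(C,P):
    Rw,o,K,d=C; P=np.atleast_2d(P).astype(float)
    return cv2.projectPoints(P,cv2.Rodrigues(Rw.T)[0],-Rw.T@o,K,d)[0][:,0]
def ray(C,p,z):
    Rw,o,K,d=C; u=cv2.undistortPoints(np.array(p,float).reshape(-1,1,2),K,d)[:,0]
    v=np.c_[u,np.ones(len(u))]@Rw.T; return o+v*((z-o[2])/v[:,2])[:,None]
def T(x,P): # x,y,yaw(deg),z
    return np.asarray(P,float)@R.from_euler('z',x[2],degrees=True).as_matrix().T+[x[0],x[1],x[3]]
E
cat > fit.py <<'E'
from h import *
S,D=cam('scene'),cam('side'); k=1.5625
print('knob',ray(S,[273.6,171],.015),ray(D,[200.6,184.6],.015))
ls=np.array([[304.4,127],[332,140.4],[330,152],[304,139.6]]);ld=np.array([[137,151.4],[168.6,134],[171,146],[141.4,163]])
print('lens top',ray(S,ls[:2],.065),ray(D,ld[:2],.065))
fs=np.array([[160,418],[248,402],[240,340]])/k; fd=np.array([[470,437],[603,495],[515,530]])/k
print('foot',ray(S,fs,.01),ray(D,fd,.01))
ts=np.array([[148,172],[180,168],[187,182],[155,186]])/k; td=np.array([[566,218],[610,213],[635,240],[592,255]])/k
print('top',ray(S,ts,.36),ray(D,td,.36))
E
python3 fit.py
```

```text
knob [[0.50605086 0.18545409 0.015     ]] [[0.5121564  0.18034156 0.015     ]]
lens top [[0.41753557 0.3390262  0.065     ]
 [0.51761767 0.36740451 0.065     ]] [[0.41213098 0.33690944 0.065     ]
 [0.51269531 0.36338314 0.065     ]]
foot [[ 0.63568505 -0.32628412  0.01      ]
 [ 0.66530589 -0.20336009  0.01      ]
 [ 0.52791932 -0.16920642  0.01      ]] [[ 0.55191876 -0.17544436  0.01      ]
 [ 0.6324918  -0.32671032  0.01      ]
 [ 0.51829582 -0.29853179  0.01      ]]
top [[ 0.58039315 -0.25476239  0.36      ]
 [ 0.59082784 -0.21697417  0.36      ]
 [ 0.63028884 -0.21881707  0.36      ]
 [ 0.62003424 -0.25542328  0.36      ]] [[ 0.58257327 -0.21390799  0.36      ]
 [ 0.61830783 -0.2290882   0.36      ]
 [ 0.60641356 -0.26419122  0.36      ]
 [ 0.56424144 -0.25798217  0.36      ]]
```

```bash
cat >> fit.py <<'E'
print('-----')
yl=lambda z:[[-92,-52,z],[-92,52,z]]
LP=np.array([[-92,-52,65],[-92,52,65],[-92,52,28],[-92,-52,28]])/1e3
t=np.linspace(0,2*np.pi,180); OV=np.array([[.088*np.cos(a),.075*np.sin(a),z] for z in(0,.03) for a in t])
def fb(x):
    a=proj(S,T(x,LP))-ls; b=proj(D,T(x,LP))-ld
    p=proj(S,T(x,OV));q=proj(D,T(x,OV))
    e=[p[:,1].max()-182,p[:,0].min()-265.4,p[:,1].min()-140,q[:,1].max()-197,q[:,0].max()-209.8,q[:,1].min()-147.6]
    g=np.r_[proj(S,T(x,[[.093,0,.015]]))[0]-[273.6,171],proj(D,T(x,[[.093,0,.015]]))[0]-[200.6,184.6]]
    return np.r_[a.ravel(),b.ravel(),e,g*.5]
r=least_squares(fb,[.49,.26,-75,0],x_scale=[.01,.01,1,.01],loss='soft_l1');print('band x y yaw z',r.x.round(4),fb(r.x).round(1))
f=.01;FT=np.array([[.19,-.06,f],[.06,-.06,f]]) 
# +x toward upright (-y world); col y axis = world +x-ish
FS=np.array([[.19,.06,f],[.06,.06,f],[.06,-.06,f]]); FD=np.array([[.06,-.06,f],[.19,.06,f],[.19,-.06,f]])
TS=np.array([[.135,-.02,.36],[.095,-.02,.36],[.095,.02,.36],[.135,.02,.36]]);TD=np.array([[.095,-.02,.36],[.095,.02,.36],[.135,.02,.36],[.135,-.02,.36]])
ad=np.array([[309.4,143],[321.4,141],[321.4,151.6],[309.4,153],[340.4,197]])
def fc(v):
    x=[v[0],v[1],v[2],0];h=v[3]
    AD=np.array([[-.05,-.012,h+.019],[-.05,.012,h+.019],[-.05,.012,h],[-.05,-.012,h],[.077,-.012,h]])
    # bar mid front edge in scene: near-edge lower line & upper edge at tip
    tipS=proj(S,T(x,[[-.056,.012,h+.019],[-.056,.012,h-.008]]))-[[197.4,147],[199.2,158.5]]
    return np.r_[(proj(S,T(x,FS))-fs).ravel()*.5,(proj(D,T(x,FD))-fd).ravel()*.5,(proj(S,T(x,TS))-ts).ravel()*.7,(proj(D,T(x,TD))-td).ravel()*.7,(proj(D,T(x,AD))-ad).ravel(),tipS.ravel()]
for y0 in(-103.5,):
    r2=least_squares(fc,[.627,-.124,y0,.255],x_scale=[.01,.01,1,.01],loss='soft_l1');print('col x y yaw h',r2.x.round(4),fc(r2.x).round(1))
P=lambda x,p:T(x,[np.array(p)/1e3])[0].round(4)
b=r.x.copy();b[3]=0;print('sideL',P(b,[-15,72,15]),'sideR',P(b,[-15,-72,15]),'back',P(b,[83,0,15]))
c=[*r2.x[:3],0];print('tip',P(c,[-50,0,0]),'mid',P(c,[13,0,0]),'clamp',P(c,[77,0,0]))
E
python3 fit.py | sed '1,/-----/d'
```

```text
band x y yaw z [ 4.8780e-01  2.6540e-01 -7.5054e+01 -3.4000e-03] [-0.2  0.3 -0.7  0.4  0.3 -0.2 -0.3 -1.6  0.4  0.   0.1  0.1  0.  -1.2
 -0.7 -0.7  0.2  0.7  0.9 -0.6 -0.7  0.6 -1.1  1.5  0.4  1. ]
col x y yaw h [   0.6232   -0.1285 -104.5305    0.2353] [-0.4 -0.2  0.4  0.   1.   2.8 -1.  -0.5  0.4  0.  -0.4 -0.1 -0.7 -1.6
 -0.5 -1.7 -3.5 -1.2 -4.2 -1.  -0.4  0.9 -1.4 -1.   0.9 -0.4  0.6 -2.4
 -0.   0.2  0.3 -0.5 -1.  -2.5 -1.1 -1.2  3.2  2.5  0.4  1.2 -0.3  0.5]
sideL [0.5535 0.2985 0.015 ] sideR [0.4143 0.2614 0.015 ] back [0.5092 0.1852 0.015 ]
tip [ 0.6358 -0.0801  0.    ] mid [ 0.6199 -0.1411  0.    ] clamp [ 0.6039 -0.2031  0.    ]
```

```bash
cat >> h.py <<'E'
def pose():
    s=arm.read_state(); return np.array(s['eef_pos']),R.from_euler('xyz',s['ee_rot'],degrees=True),s
def to(p,Rt=None,n=8,show=True):
    "shift per row (tool axes, units) and turn per row to reach p; shift first, then turn"
    p0,R0,s=pose(); d=R0.inv().apply(np.array(p)-p0); print('t',round(s['t'],2),'pos',p0.round(4),'rot',np.round(s['ee_rot'],1),'q',np.round(s['joint_positions'],1),'F',np.round(s['contact_force'],1))
    print('shift total units',(d/.2).round(4),'per row',(d/.2/n).round(4))
    if Rt is not None:
        w=(R0.inv()*Rt).as_rotvec()/(np.pi/4); print('turn total',w.round(4),'per row',(w/n).round(4))
E
python3 - <<'E'
from h import *
S,D=cam('scene'),cam('side');k=1.5625
p,Rt,s=pose(); W=cam('wrist'); print('wristcam in tool',Rt.inv().apply(W[1]-p).round(3),'look',(Rt.inv().as_matrix()@W[0]).round(2).tolist())
print('jar',ray(D,[[311/k,345/k]],.08),ray(S,[[328/k,245/k]],.08))
print('nest',ray(D,[[308/k,415/k],[330/k,453/k],[390/k,425/k],[365/k,390/k]],.022).round(3).tolist())
print('tray',ray(D,[[432/k,285/k],[478/k,253/k],[497/k,325/k]],.032).round(3).tolist(),ray(S,[[345/k,376/k],[428/k,338/k],[465/k,375/k],[378/k,415/k]],.032).round(3).tolist())
yaw105=R.from_euler('xyz',[180,0,105],degrees=True)
to([.414,.261,.231],yaw105,24)
E
```

```text
wristcam in tool [ 0.076 -0.    -0.143] look [[0.0, -0.96, -0.3], [1.0, 0.0, 0.0], [-0.0, -0.3, 0.96]]
jar [[0.43400468 0.01783339 0.08      ]] [[0.44668933 0.02495342 0.08      ]]
nest [[0.393, -0.038, 0.022], [0.39, -0.103, 0.022], [0.473, -0.11, 0.022], [0.475, -0.045, 0.022]]
tray [[0.665, 0.065, 0.032], [0.777, 0.086, 0.032], [0.694, -0.06, 0.032]] [[0.705, -0.065, 0.032], [0.689, 0.083, 0.032], [0.787, 0.089, 0.032], [0.797, -0.057, 0.032]]
t 0.1 pos [ 0.2272 -0.4729  0.2306] rot [-179.9   -0.    25.7] q [-64.3   7.2  -2.3  80.5   0.   90. ] F [-0.   0.5  0.6]
shift total units [ 2.4308e+00 -2.9035e+00  2.2000e-03] per row [ 1.013e-01 -1.210e-01  1.000e-04]
turn total [-1.5000e-03 -1.3000e-03 -1.7632e+00] per row [-0.0001 -0.0001 -0.0735]
```

Request:
{"op": "drive_tool", "data": {"steps": [[[0.1, -0.12, 0, 0, 0, 0, 0.7], [0.1, -0.12, 0, 0, 0, 0, 0.7], [0.1, -0.12, 0, 0, 0, 0, 0.7], [0.1, -0.12, 0, 0, 0, 0, 0.7], [0.1, -0.12, 0, 0, 0, 0, 0.7], [0.1, -0.12, 0, 0, 0, 0, 0.7], [0.1, -0.12, 0, 0, 0, 0, 0.7], [0.1, -0.12, 0, 0, 0, 0, 0.7]]]}}

```text
t: 0.77
eef_pos: [0.2882, -0.2293, 0.231]
ee_rot: [-180.0, 0.0, 25.6]
contact_force: [0.8, -0.5, -0.0]
grip_width: 0.0599
grip_force: 0.0
```

```bash
cat > log.py <<'E'
from h import *
import json,sys
p,Rt,s=pose(); open('log.jsonl','a').write(json.dumps([list(map(float,s['joint_positions'])),list(map(float,p)),list(map(float,s['ee_rot']))])+'\n')
E
python3 log.py; python3 -c "
from h import *
to([.414,.261,.231],R.from_euler('xyz',[180,0,-75],degrees=True),16)"
```

```text
t 0.77 pos [ 0.2882 -0.2293  0.231 ] rot [-180.     0.    25.6] q [-38.5  -9.7 -18.8  80.9   0.  115.9] F [ 0.8 -0.5 -0. ]
shift total units [ 1.6275e+00 -1.9386e+00  6.0000e-04] per row [ 0.1017 -0.1212  0.    ]
turn total [-2.000e-04  5.000e-04  2.236e+00] per row [-0.      0.      0.1398]
```

```bash
cat >> h.py <<'E'
M=R.from_euler('y',-90,degrees=True).as_matrix()@np.diag([-1.,1,-1])
def ori(Rt,j1):
    B=R.from_euler('z',-j1,degrees=True).as_matrix()@Rt.as_matrix(); z=B[:,2]
    j5=np.degrees(np.arcsin(z[1])); th=np.degrees(np.arctan2(-z[2],z[0]))
    N=(R.from_euler('y',th,degrees=True)*R.from_euler('z',j5,degrees=True)).as_matrix()@M
    return th,j5,np.degrees((R.from_matrix(N.T@B)).as_rotvec()[2])
def goal(yaw,t,az=-104.5): # tool: first down with yaw (aligned to the arm), then tilt by t so that z leans to azimuth az
    ax=R.from_euler('z',az,degrees=True).apply([0,-1,0]) 
    Rd=R.from_euler('xyz',[180,0,yaw],degrees=True); a=np.cross([0,0,-1],[np.cos(np.radians(az)),np.sin(np.radians(az)),0])
    return R.from_rotvec(np.radians(t)*a)*Rd
E
python3 -c "
from h import *
for yaw in(75.5,-104.5):
  for t in (90,80,70,60,45):
    print(yaw,t,[tuple(np.round(ori(goal(yaw,t),j),0)) for j in(-5,3,10)])"
```

```text
75.5 90 [(np.float64(180.0), np.float64(-81.0), np.float64(180.0)), (np.float64(180.0), np.float64(-72.0), np.float64(180.0)), (np.float64(180.0), np.float64(-66.0), np.float64(180.0))]
75.5 80 [(np.float64(133.0), np.float64(-76.0), np.float64(134.0)), (np.float64(150.0), np.float64(-70.0), np.float64(151.0)), (np.float64(157.0), np.float64(-64.0), np.float64(159.0))]
75.5 70 [(np.float64(114.0), np.float64(-68.0), np.float64(116.0)), (np.float64(130.0), np.float64(-64.0), np.float64(133.0)), (np.float64(139.0), np.float64(-59.0), np.float64(143.0))]
75.5 60 [(np.float64(106.0), np.float64(-59.0), np.float64(109.0)), (np.float64(118.0), np.float64(-56.0), np.float64(122.0)), (np.float64(126.0), np.float64(-52.0), np.float64(132.0))]
75.5 45 [(np.float64(99.0), np.float64(-44.0), np.float64(103.0)), (np.float64(107.0), np.float64(-42.0), np.float64(114.0)), (np.float64(113.0), np.float64(-40.0), np.float64(123.0))]
-104.5 90 [(np.float64(180.0), np.float64(-81.0), np.float64(-0.0)), (np.float64(180.0), np.float64(-73.0), np.float64(-0.0)), (np.float64(180.0), np.float64(-66.0), np.float64(-0.0))]
-104.5 80 [(np.float64(133.0), np.float64(-76.0), np.float64(-46.0)), (np.float64(150.0), np.float64(-70.0), np.float64(-29.0)), (np.float64(157.0), np.float64(-64.0), np.float64(-21.0))]
-104.5 70 [(np.float64(114.0), np.float64(-68.0), np.float64(-64.0)), (np.float64(130.0), np.float64(-64.0), np.float64(-47.0)), (np.float64(139.0), np.float64(-59.0), np.float64(-37.0))]
-104.5 60 [(np.float64(106.0), np.float64(-59.0), np.float64(-71.0)), (np.float64(118.0), np.float64(-56.0), np.float64(-58.0)), (np.float64(126.0), np.float64(-52.0), np.float64(-48.0))]
-104.5 45 [(np.float64(99.0), np.float64(-44.0), np.float64(-77.0)), (np.float64(107.0), np.float64(-42.0), np.float64(-66.0)), (np.float64(113.0), np.float64(-40.0), np.float64(-57.0))]
```

Request:
{"op": "drive_tool", "data": {"steps": [[[0.1, -0.12, 0, 0, 0, 0, 0.7], [0.1, -0.12, 0, 0, 0, 0, 0.7], [0.1, -0.12, 0, 0, 0, 0, 0.7], [0.1, -0.12, 0, 0, 0, 0, 0.7], [0.1, -0.12, 0, 0, 0, 0, 0.7], [0.1, -0.12, 0, 0, 0, 0, 0.7], [0.1, -0.12, 0, 0, 0, 0, 0.7], [0.1, -0.12, 0, 0, 0, 0, 0.7]]]}}

```text
t: 1.43
eef_pos: [0.3492, 0.013, 0.2312]
ee_rot: [180.0, 0.0, 25.7]
contact_force: [1.0, -0.4, 0.4]
grip_width: 0.0595
grip_force: 0.0
```

Request:
{"op": "drive_tool", "data": {"steps": [[[0.1, -0.12, 0, 0, 0, 0, 0.7], [0.1, -0.12, 0, 0, 0, 0, 0.7], [0.1, -0.12, 0, 0, 0, 0, 0.7], [0.1, -0.12, 0, 0, 0, 0, 0.7], [0.1, -0.12, 0, 0, 0, 0, 0.7], [0.1, -0.12, 0, 0, 0, 0, 0.7], [0, 0, 0, 0, 0, 0, 0.7]]]}}

```text
t: 2.02
eef_pos: [0.3971, 0.1954, 0.2303]
ee_rot: [-179.8, 0.0, 26.2]
contact_force: [-0.2, -0.3, 0.6]
grip_width: 0.0601
grip_force: 0.0
```

```bash
python3 log.py; python3 -c "
from h import *
G=goal(105,-15,-75)
to(np.array([.4143,.2614,.12])+.019*G.as_matrix()[:,2],G,14); print(G.as_euler('xyz',degrees=True))"
```

```text
t 2.02 pos [0.3971 0.1954 0.2303] rot [-179.8    0.    26.2] q [ 26.1  -1.7 -11.8  79.9   0.2 179.9] F [-0.2 -0.3  0.6]
shift total units [ 0.2279 -0.2806  0.6439] per row [ 0.0163 -0.02    0.046 ]
turn total [ 0.226   0.2767 -1.7407] per row [ 0.0161  0.0198 -0.1243]
[180. -15. 105.]
```

Request:
{"op": "drive_tool", "data": {"steps": [[[0, 0, 0, 0.016, 0.02, -0.124, 0.7], [0, 0, 0, 0.016, 0.02, -0.124, 0.7], [0, 0, 0, 0.016, 0.02, -0.124, 0.7], [0, 0, 0, 0.016, 0.02, -0.124, 0.7], [0, 0, 0, 0.016, 0.02, -0.124, 0.7], [0, 0, 0, 0.016, 0.02, -0.124, 0.7], [0, 0, 0, 0.016, 0.02, -0.124, 0.7]]]}}

```text
t: 2.6
eef_pos: [0.3957, 0.1911, 0.2311]
ee_rot: [-177.3, -7.6, 65.0]
contact_force: [0.1, 0.1, -0.3]
grip_width: 0.0596
grip_force: 0.0
```

Request:
{"op": "drive_tool", "data": {"steps": [[[0, 0, 0, 0.016, 0.02, -0.124, 0.7], [0, 0, 0, 0.016, 0.02, -0.124, 0.7], [0, 0, 0, 0.016, 0.02, -0.124, 0.7], [0, 0, 0, 0.016, 0.02, -0.124, 0.7], [0, 0, 0, 0.016, 0.02, -0.124, 0.7], [0, 0, 0, 0.016, 0.02, -0.124, 0.7], [0, 0, 0, 0.016, 0.02, -0.124, 0.7], [0, 0, 0, 0, 0, 0, 0.7]]]}}

```text
t: 3.27
eef_pos: [0.3961, 0.1908, 0.2307]
ee_rot: [179.9, -15.0, 104.4]
contact_force: [0.3, 0.3, -0.5]
grip_width: 0.06
grip_force: 0.0
```

```bash
python3 log.py; python3 -c "
from h import *
G=goal(105,-15,-75)
to(np.array([.4143,.2614,.12])+.019*G.as_matrix()[:,2],G,8)
W=cam('wrist'); im=optics.capture('wrist')[:,:,::-1].copy()
b=[.4878,.2654,-75.05,0]
t=np.linspace(0,2*np.pi,60)
for z in(0,.03):
  q=proj(W,T(b,[[.083*np.cos(a),.070*np.sin(a),z] for a in t]))
  cv2.polylines(im,[q.astype(int)],True,(0,0,255) if z else (0,255,0))
q=proj(W,T(b,[[-.015,-.0725,.03]]))[0]; cv2.circle(im,tuple(int(v) for v in q),3,(255,255,0))
cv2.imwrite('pics/w1.png',cv2.resize(im,(800,600)))"
```

```text
t 3.27 pos [0.3961 0.1908 0.2307] rot [179.9 -15.  104.4] q [ 15.7  -3.1 -14.3  78.3  15.   91.3] F [ 0.3  0.3 -0.5]
shift total units [0.1652 0.1749 0.7124] per row [0.0206 0.0219 0.0891]
turn total [ 0.0049  0.0001 -0.012 ] per row [ 0.0006  0.     -0.0015]
```

View pics/w1.png

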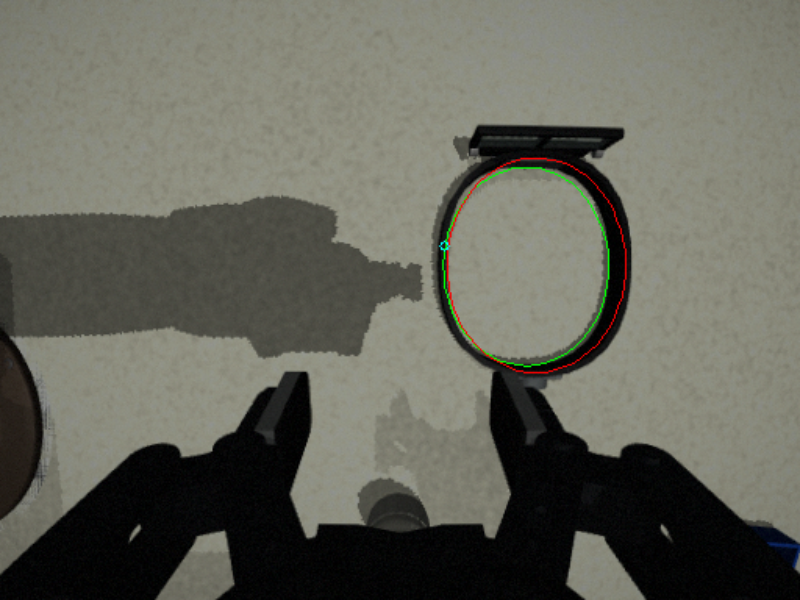

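The overlay of the fitted band pose lies on the real band in the wrist view. The side wall is near (443,245), so the fit is good and I'll approach.

Request:
{"op": "drive_tool", "data": {"steps": [[[0.021, 0.022, 0.089, 0.001, 0, -0.0015, 0.7], [0.021, 0.022, 0.089, 0.001, 0, -0.0015, 0.7], [0.021, 0.022, 0.089, 0.001, 0, -0.0015, 0.7], [0.021, 0.022, 0.089, 0.001, 0, -0.0015, 0.7], [0.021, 0.022, 0.089, 0.001, 0, -0.0015, 0.7], [0.021, 0.022, 0.089, 0.001, 0, -0.0015, 0.7], [0.021, 0.022, 0.089, 0.001, 0, -0.0015, 0.7], [0.02, 0.022, 0.089, 0, 0, -0.0015, 0.7]]]}}

```text
t: 3.98
eef_pos: [0.4127, 0.2676, 0.1017]
ee_rot: [-180.0, -15.0, 104.8]
contact_force: [-0.3, -0.6, 0.5]
grip_width: 0.0597
grip_force: 0.0
```

```bash
python3 log.py; python3 -c "
from h import *
G=goal(105,-15,-75)
to(np.array([.4143,.2614,.026])+.019*G.as_matrix()[:,2],G,8)"
```

```text
t 3.98 pos [0.4127 0.2676 0.1017] rot [-180.   -15.   104.8] q [ 24.2   3.3 -24.3  59.9  14.8  99.7] F [-0.3 -0.6  0.5]
shift total units [-1.287e-01  1.000e-04  4.522e-01] per row [-0.0161  0.      0.0565]
turn total [ 0.0002  0.0009 -0.0046] per row [ 0.      0.0001 -0.0006]
```

Request:
{"op": "drive_tool", "data": {"steps": [[[-0.016, 0, 0.057, 0, 0, -0.001, 0.7], [-0.016, 0, 0.057, 0, 0, 0, 0.7], [-0.016, 0, 0.057, 0, 0, -0.001, 0.7], [-0.016, 0, 0.057, 0, 0, 0, 0.7], [-0.016, 0, 0.057, 0, 0, -0.001, 0.7], [-0.016, 0, 0.057, 0, 0, 0, 0.7], [-0.016, 0, 0.057, 0, 0, -0.001, 0.7], [-0.016, 0, 0.052, 0, 0, 0, 0.7]]]}}

```text
t: 4.65
eef_pos: [0.4129, 0.2658, 0.008]
ee_rot: [-180.0, -15.0, 105.0]
contact_force: [-0.3, 0.6, 0.5]
grip_width: 0.0597
grip_force: 0.0
```

```bash
python3 log.py; python3 -c "
from h import *
G=goal(105,-15,-75)
to(np.array([.4143,.2614,.026])+.019*G.as_matrix()[:,2],G,8)
W=cam('wrist'); im=optics.capture('wrist')[:,:,::-1].copy()
cv2.imwrite('pics/w2.png',cv2.resize(im,(800,600)))"
```

```text
t 4.65 pos [0.4129 0.2658 0.008 ] rot [-180.  -15.  105.] q [ 23.9   7.6 -32.4  47.7  14.8  99.3] F [-0.3  0.6  0.5]
shift total units [0.0011 0.001  0.0021] per row [0.0001 0.0001 0.0003]
turn total [-0.0001  0.001  -0.0008] per row [-0.      0.0001 -0.0001]
```

View pics/w2.png

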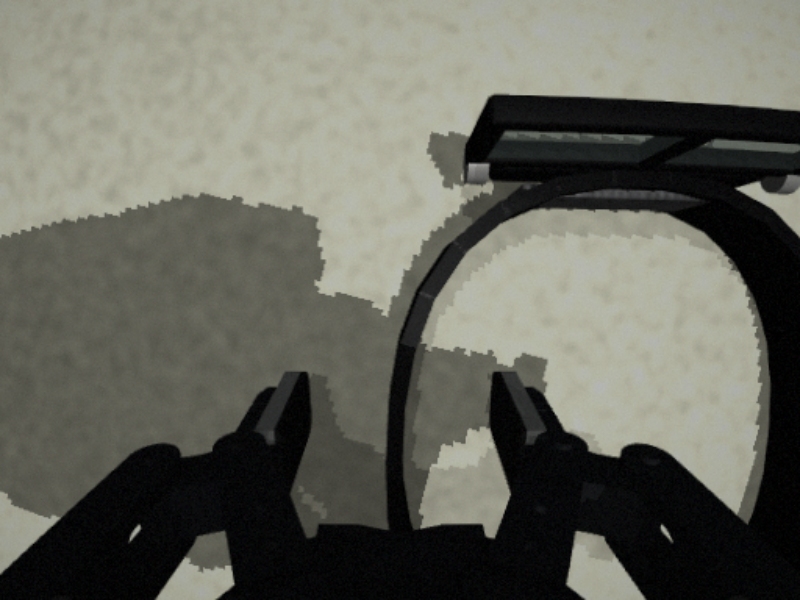

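The wall runs at about column 398 between the pads, which stand at columns 308 and 493, so it is centred. Closing.

Request:
{"op": "drive_tool", "data": {"steps": [[[0, 0, 0, 0, 0, 0, 0], [0, 0, 0, 0, 0, 0, 0], [0, 0, 0, 0, 0, 0, 0], [0, 0, 0, 0, 0, 0, 0], [0, 0, 0, 0, 0, 0, 0], [0, 0, 0, 0, 0, 0, 0], [0, 0, 0, 0, 0, 0, 0], [0, 0, 0, 0, 0, 0, 0]]]}}

```text
t: 5.37
eef_pos: [0.4138, 0.2662, 0.0095]
ee_rot: [179.9, -15.0, 105.2]
contact_force: [-0.1, -1.0, 6.2]
grip_width: 0.0037
grip_force: 60.7
```

Request:
{"op": "drive_tool", "data": {"steps": [[[0.0, 0, 0, 0, 0, 0, 0], [0.016, 0, -0.057, 0, 0, 0, 0], [0.016, 0, -0.057, 0, 0, 0, 0], [0.016, 0, -0.057, 0, 0, 0, 0], [0.016, 0, -0.057, 0, 0, 0, 0], [0.016, 0, -0.057, 0, 0, 0, 0], [0.016, 0, -0.057, 0, 0, 0, 0], [0, 0, 0, 0, 0, 0, 0]]]}}

```text
t: 6.03
eef_pos: [0.4141, 0.2672, 0.0817]
ee_rot: [179.8, -15.0, 105.2]
contact_force: [1.4, 0.7, -0.6]
grip_width: 0.0035
grip_force: 59.7
```

```bash
python3 log.py; python3 - <<'E'
from h import *
import json
L=[json.loads(l) for l in open('log.jsonl')]
s=arm.read_state(); print(s['grip_width'],s['grip_force'],s['contact_force'],s['torque'])
rd=np.radians
def fk(k,q):
    # k: r0,h0,L1,L2,e2(perp offset),d45,L5
    j1,j2,j3,j4,j5,j6=q; a=rd(j2); b=rd(j2-j3); th=j2-j3+j4
    p=np.array([k[0]+k[2]*np.sin(a)+k[3]*np.cos(b)+k[4]*np.sin(b),0,k[1]+k[2]*np.cos(a)-k[3]*np.sin(b)+k[4]*np.cos(b)])
    A=R.from_euler('y',th,degrees=True); Bz=A*R.from_euler('z',j5,degrees=True)
    p=p+A.apply([k[5],0,0])+Bz.apply([k[6],0,0]); return R.from_euler('z',j1,degrees=True).apply(p),Bz
f=lambda k:np.r_[np.concatenate([(fk(k,l[0])[0]-l[1]) for l in L]),(k-k0)*.001]
k0=np.array([0,.15,.3,.3,.05,.1,.25])
start=[[-64.343,7.208,-2.269,80.523,0,90],[.2272,-.473,.231],[180,0,25.66]];L.append(start)
r=least_squares(f,k0);print(r.x.round(4),'res mm',(np.abs(f(r.x)[:-7]).max()*1e3).round(2))
np.save('k.npy',r.x)
for l in L: print(np.round([*(ori(R.from_euler('xyz',l[2],degrees=True),l[0][0])),l[0][1]-l[0][2]+l[0][3],l[0][4],l[0][5]],1))
E
```

```text
0.003469567562527147 59.66030970185329 [ 1.35635506  0.70343496 -0.55535243] [-0.30541688 -0.05099188  0.03039932]
[2.000e-04 1.449e-01 5.301e-01 4.511e-01 8.000e-02 1.487e-01 2.955e-01] res mm 0.22
[ 90.    0.  115.9  90.    0.  115.9]
[ 90.    0.2 179.9  90.    0.2 179.9]
[89.6 15.  91.3 89.6 15.  91.3]
[87.6 14.8 99.7 87.6 14.8 99.7]
[87.6 14.8 99.3 87.6 14.8 99.3]
[87.4 14.8 99.2 87.4 14.8 99.2]
[90.  0. 90. 90.  0. 90.]
```

```bash
cat >> h.py <<'E'
rd=np.radians
K_=np.load('k.npy') if __import__('os').path.exists('k.npy') else None
def fk(q,k=None):
    k=K_ if k is None else k
    j1,j2,j3,j4,j5,j6=q; a=rd(j2); b=rd(j2-j3); th=j2-j3+j4
    w=np.array([k[0]+k[2]*np.sin(a)+k[3]*np.cos(b)+k[4]*np.sin(b),0,k[1]+k[2]*np.cos(a)-k[3]*np.sin(b)+k[4]*np.cos(b)])
    A=R.from_euler('y',th,degrees=True); Bz=A*R.from_euler('z',j5,degrees=True); Z=R.from_euler('z',j1,degrees=True)
    w5=w+A.apply([k[5],0,0]); p=w5+Bz.apply([k[6],0,0])
    return Z.apply(p),Z*R.from_matrix(Bz.as_matrix()@M)*R.from_euler('z',j6,degrees=True),Z.apply(w),Z.apply(w5)
LO=np.array([-155.77,-54.66,-72.52,-102.08,-83.92,-180]);HI=np.array([155.77,111.73,77.12,115.82,84.16,180])
def ik(p,Rt,q0):
    f=lambda q:(lambda o:np.r_[(o[0]-p)*10,(o[1].inv()*Rt).as_rotvec()])(fk(q))
    r=least_squares(f,np.clip(q0,LO+.5,HI-.5),bounds=(LO,HI)); o=fk(r.x); return r.x,np.linalg.norm(o[0]-p),np.degrees(np.linalg.norm((o[1].inv()*Rt).as_rotvec())),o[2],o[3]
RT0=R.from_euler('xyz',[179.9,-15,105.2],degrees=True); PT0=np.array([.4138,.2662,.0095])
RB0=R.from_euler('z',-75.05,degrees=True); PB0=np.array([.4878,.2654,0])
RG=RT0.inv()*RB0; PG=RT0.inv().apply(PB0-PT0)  # band in tool
CY=-104.5; CX=np.array([np.cos(rd(CY)),np.sin(rd(CY)),0]); CO=np.array([.6232,-.1285,0]); H=.2353
def band_hang(cx,dz,lean=0,lat=0):
    "tool pose: back of band over bar at column x=cx, dz above bar top, lean = deg short of upright; lat = along column y"
    Rb=R.from_matrix(np.c_[[0,0,1],np.cross(-CX,[0,0,1]),-CX]); yb=Rb.as_matrix()[:,1]
    Rb=R.from_rotvec(rd(lean)*yb)*Rb
    pt=CO+CX*cx+[0,0,H+dz]+lat*np.array([-CX[1],CX[0],0])
    Pb=pt-Rb.apply([.083,0,.015]); Rt=Rb*RG.inv(); return Pb-Rt.apply(PG),Rt
def band_now():
    p,Rt,s=pose(); Rb=Rt*RG; return p+Rt.apply(PG),Rb
E
python3 - <<'E'
from h import *
s=arm.read_state(); q=s['joint_positions']
for lean in(20,15,10,5,0):
  for cx,dz in((-.15,.06),(.013,.05),(.013,0)):
    p,Rt=band_hang(cx,dz,lean); o=ik(p,Rt,[5,40,-20,110,-60,130]); print(lean,cx,dz,p.round(3),o[0].round(1),'err',(o[1]*1e3).round(1),o[2].round(1),'w4',o[3].round(2),'w5',o[4].round(2),Rt.as_euler('xyz',degrees=True).round(0))
E
```

```text
20 -0.15 0.06 [0.599 0.064 0.197] [ 24.3  43.9  27.6 115.5 -39.7 144.2] err 0.0 0.0 w4 [0.75 0.34 0.48] w5 [0.66 0.3  0.37] [-180.   55.   76.]
20 0.013 0.05 [ 0.558 -0.094  0.187] [ 12.8  31.    6.   98.1 -46.8 131.7] err 0.0 0.0 w4 [0.7  0.16 0.48] w5 [0.62 0.14 0.36] [-180.   55.   76.]
20 0.013 0 [ 0.558 -0.094  0.137] [ 12.8  32.7   2.2  92.6 -46.8 131.7] err 0.0 0.0 w4 [0.7  0.16 0.43] w5 [0.62 0.14 0.31] [-180.   55.   76.]
15 -0.15 0.06 [0.597 0.055 0.195] [ 24.8  44.2  25.3 115.8 -42.7 146.4] err 0.8 2.2 w4 [0.75 0.34 0.45] w5 [0.65 0.3  0.35] [-180.   60.   76.]
15 0.013 0.05 [ 0.556 -0.103  0.185] [ 13.2  33.6   5.9 101.1 -50.1 136.1] err 0.0 0.0 w4 [0.71 0.17 0.45] w5 [0.62 0.15 0.33] [-180.   60.   76.]
15 0.013 0 [ 0.556 -0.103  0.135] [ 13.2  35.5   2.6  95.8 -50.1 136.1] err 0.0 0.0 w4 [0.71 0.17 0.4 ] w5 [0.62 0.15 0.28] [-180.   60.   76.]
10 -0.15 0.06 [0.595 0.047 0.193] [ 25.2  44.3  22.6 115.8 -45.6 148.2] err 1.6 4.7 w4 [0.74 0.35 0.43] w5 [0.64 0.3  0.33] [-180.   65.   76.]
10 0.013 0.05 [ 0.554 -0.111  0.183] [ 13.4  36.3   5.9 104.7 -53.2 141.2] err 0.0 0.0
[... 369 characters left out ...]
-0.12   0.182] [ 13.5  39.2   5.9 108.9 -56.1 147. ] err 0.0 0.0 w4 [0.74 0.18 0.37] w5 [0.62 0.15 0.28] [-179.   70.   76.]
5 0.013 0 [ 0.552 -0.12   0.132] [ 13.5  41.6   3.4 103.9 -56.1 147. ] err 0.0 0.0 w4 [0.74 0.18 0.32] w5 [0.62 0.15 0.23] [-179.   70.   76.]
0 -0.15 0.06 [0.59  0.029 0.192] [ 25.6  44.2  17.3 115.8 -51.2 151.4] err 3.3 10.2 w4 [0.73 0.35 0.39] w5 [0.62 0.3  0.3 ] [-179.   75.   76.]
0 0.013 0.05 [ 0.55  -0.129  0.182] [ 13.4  42.3   5.8 113.7 -58.6 153.7] err 0.0 0.0 w4 [0.75 0.18 0.33] w5 [0.62 0.15 0.26] [-179.   75.   76.]
0 0.013 0 [ 0.55  -0.129  0.132] [ 13.4  45.    3.8 109.  -58.6 153.7] err 0.0 0.0 w4 [0.75 0.18 0.28] w5 [0.62 0.15 0.21] [-179.   75.   76.]
```

```bash
python3 - <<'E'
from h import *
from scipy.spatial.transform import Slerp
p0,R0,s=pose(); q=s['joint_positions']
P1=np.array([.52,.17,.21]); pA,RA=band_hang(-.15,.06,20); pB,_=band_hang(.013,.05,20)
to(P1,RA,8)
sl=Slerp([0,1],R.concatenate([R0,RA]))
for name,pa,pb,f in(('lift',p0,P1,lambda u:R0),('rot',P1,P1,lambda u:sl(u)),('go',P1,pA,lambda u:RA),('in',pA,pB,lambda u:RA)):
  for u in(.34,.67,1):
    o=ik(pa+u*(pb-pa),f(u),q); q=o[0]; bp=pa+u*(pb-pa)+f(u).apply(PG); Rb=f(u)*RG
    print(name,q.round(0),'err',(o[1]*1e3).round(1),o[2].round(1),'lens',(bp+Rb.apply([-.1,0,.03])).round(3),'back',(bp+Rb.apply([.083,0,.015])).round(3))
E
```

```text
t 6.03 pos [0.4141 0.2672 0.0817] rot [179.8 -15.  105.2] q [ 24.    4.  -26.2  57.2  14.8  99.2] F [ 1.4  0.7 -0.6]
shift total units [-0.4209  0.3866 -0.7759] per row [-0.0526  0.0483 -0.097 ]
turn total [ 0.2464 -1.5198  0.6517] per row [ 0.0308 -0.19    0.0815]
lift [ 19.   5. -19.  64.  15.  94.] err 0.0 0.0 lens [0.498 0.33  0.146] back [0.545 0.153 0.131]
lift [ 14.   7. -11.  71.  15.  89.] err 0.0 0.0 lens [0.533 0.298 0.188] back [0.58  0.121 0.173]
lift [10. 10. -3. 78. 15. 85.] err 0.0 0.0 lens [0.568 0.266 0.231] back [0.615 0.089 0.216]
rot [ 22.  15.   4.  85.  -7. 107.] err 0.0 0.0 lens [0.582 0.258 0.192] back [0.602 0.085 0.251]
rot [ 30.  27.  14. 100. -23. 129.] err 0.0 0.0 lens [0.594 0.233 0.16 ] back [0.591 0.097 0.284]
rot [ 35.  39.  22. 116. -33. 151.] err 1.6 4.0 lens [0.601 0.197 0.142] back [0.582 0.123 0.309]
go [ 31.  41.  24. 116. -35. 149.] err 0.9 2.4 lens [0.628 0.161 0.137] back [0.608 0.087 0.304]
go [ 28.  42.  26. 116. -38. 147.] err 0.4 1.0 lens [0.654 0.126 0.133] back [0.635 0.052 0.3  ]
go [ 24.  44.  28. 115. -40. 144.] err 0.0 0.0 lens [0.68  0.091 0.128] back [0.661 0.017 0.295]
in [ 21.  39.  19. 109. -42. 141.] err 0.0 0.0 lens [0.666 0.037 0.125] back [ 0.647 -0.037  0.292]
in [ 17.  35.  12. 104. -44. 137.] err 0.0 0.0 lens [ 0.653 -0.015  0.122] back [ 0.633 -0.089  0.289]
in [ 13.  31.   6.  98. -47. 132.] err 0.0 0.0 lens [ 0.639 -0.067  0.118] back [ 0.62  -0.141  0.285]
```

Request:
{"op": "drive_tool", "data": {"steps": [[[-0.052, 0.048, -0.097, 0, 0, 0, 0], [-0.052, 0.048, -0.097, 0, 0, 0, 0], [-0.052, 0.048, -0.097, 0, 0, 0, 0], [-0.052, 0.048, -0.097, 0, 0, 0, 0], [-0.052, 0.048, -0.097, 0, 0, 0, 0], [-0.052, 0.048, -0.097, 0, 0, 0, 0], [-0.052, 0.048, -0.097, 0, 0, 0, 0], [-0.052, 0.048, -0.097, 0, 0, 0, 0]]]}}

```text
t: 6.7
eef_pos: [0.5189, 0.1696, 0.2078]
ee_rot: [-180.0, -15.0, 105.1]
contact_force: [0.7, 0.8, -1.7]
grip_width: 0.0038
grip_force: 59.7
```

Request:
{"op": "drive_tool", "data": {"steps": [[[0, 0, 0, 0.0175, -0.108, 0.0465, 0], [0, 0, 0, 0.0175, -0.108, 0.0465, 0], [0, 0, 0, 0.0175, -0.108, 0.0465, 0], [0, 0, 0, 0.0175, -0.108, 0.0465, 0], [0, 0, 0, 0.0175, -0.108, 0.0465, 0], [0, 0, 0, 0.0175, -0.108, 0.0465, 0], [0, 0, 0, 0.0175, -0.108, 0.0465, 0], [0, 0, 0, 0.0175, -0.108, 0.0465, 0]]]}}

```text
t: 7.37
eef_pos: [0.5186, 0.1708, 0.2078]
ee_rot: [-174.8, 25.0, 90.4]
contact_force: [0.7, 0.0, -1.0]
grip_width: 0.0038
grip_force: 59.8
```

```bash
python3 log.py; python3 - <<'E'
from h import *
pA,RA=band_hang(-.13,.06,20); to(pA,RA,8); s=arm.read_state(); print(s['grip_width'],s['grip_force'],s['torque'])
o=ik(s['eef_pos'],pose()[1],s['joint_positions']); print(o[0].round(1),fk(s['joint_positions'])[0])
im=optics.capture('scene')[:,:,::-1].copy(); S=cam('scene'); bp,Rb=band_now()
t=np.linspace(0,2*np.pi,60)
for z in(0,.03): cv2.polylines(im,[proj(S,bp+Rb.apply([[.088*np.cos(a),.075*np.sin(a),z] for a in t])).astype(int)],True,(0,255,0))
cv2.imwrite('pics/s2.png',cv2.resize(im[60:300,80:400],(800,600)))
E
```

```text
t 7.37 pos [0.5186 0.1708 0.2078] rot [-174.8   25.    90.4] q [ 28.5  22.7  10.5  94.9 -19.2 122.2] F [ 0.7  0.  -1. ]
shift total units [-0.5523  0.4012  0.2836] per row [-0.069   0.0501  0.0354]
turn total [ 0.1036 -0.6494  0.2798] per row [ 0.0129 -0.0812  0.035 ]
0.0038361788282015035 59.791420429382924 [ 0.51492994 -0.03177387  0.01174506]
[ 28.5  22.8  10.6  94.9 -19.2 122.2] [0.51803882 0.1705024  0.20780951]
```

View pics/s2.png

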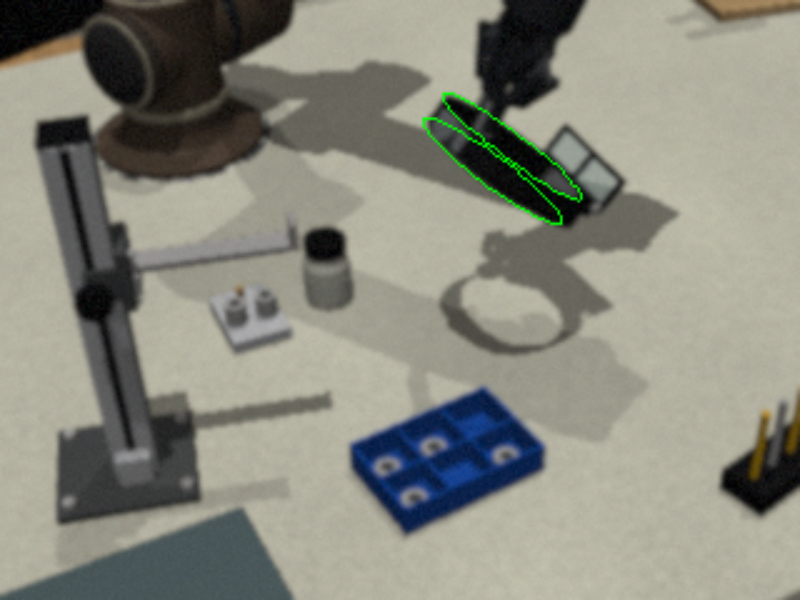

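The fitted band outline (green) lies on the band in the gripper, so it has not slipped. Next I'll move to the spot in front of the tip.

Request:
{"op": "drive_tool", "data": {"steps": [[[-0.05, 0.05, 0.05, 0.013, -0.081, 0.035, 0], [-0.05, 0.05, 0.05, 0.013, -0.081, 0.035, 0], [-0.05, 0.05, 0.05, 0.013, -0.081, 0.035, 0], [-0.05, 0.05, 0.05, 0.013, -0.081, 0.035, 0], [-0.05, 0.05, 0.05, 0.013, -0.081, 0.035, 0], [-0.05, 0.05, 0.05, 0.013, -0.081, 0.035, 0], [-0.05, 0.05, 0.05, 0.013, -0.081, 0.035, 0], [-0.05, 0.05, 0.05, 0.013, -0.081, 0.035, 0]]]}}

```text
t: 8.08
eef_pos: [0.5822, 0.0497, 0.1887]
ee_rot: [-179.4, 54.8, 76.1]
contact_force: [0.0, 0.7, -1.4]
grip_width: 0.0038
grip_force: 59.9
```

```bash
python3 log.py; python3 - <<'E'
from h import *
pA,RA=band_hang(-.1,.05,20); to(pA,RA,8)
a=[]
for n in('scene','side'):
  im=optics.capture(n)[:,:,::-1].copy(); S=cam(n); bp,Rb=band_now(); im0=im.copy()
  t=np.linspace(0,2*np.pi,60)
  for z in(0,.03): cv2.polylines(im,[proj(S,bp+Rb.apply([[.088*np.cos(a_),.075*np.sin(a_),z] for a_ in t])).astype(int)],True,(0,255,0))
  c=proj(S,[bp])[0].astype(int); x=np.clip(c[0]-110,0,312); y=np.clip(c[1]-75,0,234)
  if n=='scene':x,y=100,75
  else:x,y=200,60
  a+=[cv2.resize(im[y:y+150,x:x+200],(800,600))[:, :]]
  print(n,x,y)
cv2.imwrite('pics/s3.png',np.vstack([cv2.resize(i,(400,300)) for i in a]))
E
```

```text
t 8.08 pos [0.5822 0.0497 0.1887] rot [-179.4   54.8   76.1] q [ 23.8  41.   21.6 112.  -39.8 143.6] F [ 0.   0.7 -1.4]
shift total units [-0.0854  0.0649  0.1372] per row [-0.0107  0.0081  0.0171]
turn total [-0.0029 -0.0037  0.0022] per row [-0.0004 -0.0005  0.0003]
scene 100 75
side 200 60
```

View pics/s3.png

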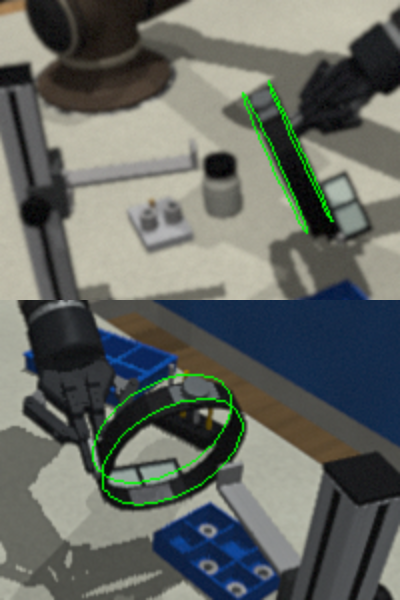

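```bash
python3 - <<'E'
from h import *
pA,RA=band_hang(-.11,.062,20); to(pA,RA,4); p2,_=band_hang(.013,.058,20); print((RA.inv().apply(p2-pA)/.2/8).round(4))
E
```

```text
t 8.18 pos [0.5819 0.0488 0.1861] rot [-178.9   54.9   76.4] q [ 23.7  41.2  21.5 112.  -39.8 143.5] F [-0.7  0.2 -2.2]
shift total units [-0.1136  0.0645  0.0503] per row [-0.0284  0.0161  0.0126]
turn total [-0.0081 -0.0011  0.0065] per row [-0.002  -0.0003  0.0016]
[-0.042  -0.0002  0.0644]
```

Request:
{"op": "drive_tool", "data": {"steps": [[[-0.028, 0.016, 0.013, -0.002, 0, 0.002, 0], [-0.028, 0.016, 0.013, -0.002, 0, 0.002, 0], [-0.028, 0.016, 0.013, -0.002, 0, 0.002, 0], [-0.028, 0.016, 0.013, -0.002, 0, 0.002, 0], [-0.042, 0, 0.064, 0, 0, 0, 0], [-0.042, 0, 0.064, 0, 0, 0, 0], [-0.042, 0, 0.064, 0, 0, 0, 0], [-0.042, 0, 0.064, 0, 0, 0, 0]]]}}

```text
t: 8.85
eef_pos: [0.5739, -0.0338, 0.2014]
ee_rot: [179.5, 54.7, 75.4]
contact_force: [0.5, -0.3, -1.6]
grip_width: 0.0037
grip_force: 59.9
```

```bash
python3 log.py; python3 - <<'E'
from h import *
p2,RA=band_hang(.013,.058,20); to(p2,RA,4)
a=[]
for n,(x,y) in(('scene',(110,100)),('side',(250,90))):
  im=optics.capture(n)[:,:,::-1].copy()
  a+=[cv2.resize(im[y:y+120,x:x+160],(480,360),interpolation=cv2.INTER_CUBIC)[:300,:400]]
cv2.imwrite('pics/s4.png',np.hstack(a))
E
```

```text
t 8.85 pos [ 0.5739 -0.0338  0.2014] rot [179.5  54.7  75.4] q [ 17.6  34.6  13.3 105.1 -44.  137.1] F [ 0.5 -0.3 -1.6]
shift total units [-0.1534 -0.0008  0.2735] per row [-0.0383 -0.0002  0.0684]
turn total [ 0.0088 -0.0077 -0.0072] per row [ 0.0022 -0.0019 -0.0018]
```

View pics/s4.png

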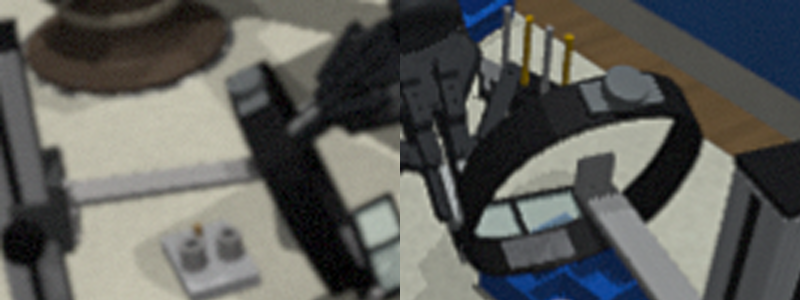

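The side view shows the arm's tip at (597,175) inside the ring, with the knob above it. The band is threading cleanly.

Request:
{"op": "drive_tool", "data": {"steps": [[[-0.038, 0, 0.068, 0.002, -0.002, -0.002, 0], [-0.038, 0, 0.068, 0.002, -0.002, -0.002, 0], [-0.038, 0, 0.068, 0.002, -0.002, -0.002, 0], [-0.038, 0, 0.068, 0.002, -0.002, -0.002, 0], [0, 0, 0, 0, 0, 0, 0]]]}}

```text
t: 9.37
eef_pos: [0.5581, -0.0946, 0.1947]
ee_rot: [-179.6, 55.1, 75.9]
contact_force: [-0.4, 0.0, -1.4]
grip_width: 0.0041
grip_force: 59.9
```

```bash
python3 log.py; python3 - <<'E'
from h import *
p2,RA=band_hang(.013,.04,2); to(p2,RA,6); s=arm.read_state(); print(s['torque'])
p,Rt,_=pose()
# fit actual droop: pick-free overlay
a=[]
for n,(x,y) in(('scene',(100,95)),('side',(280,85))):
  im=optics.capture(n)[:,:,::-1].copy()
  C=cam(n); bp,Rb=band_now(); big=cv2.resize(im[y:y+120,x:x+80],(400,600),interpolation=cv2.INTER_CUBIC)
  t=np.linspace(0,2*np.pi,80)
  for z in(0,.03): cv2.polylines(big,[((proj(C,bp+Rb.apply([[.088*np.cos(a_),.075*np.sin(a_),z] for a_ in t]))-[x,y])*5).astype(int)],True,(0,255,0))
  a+=[big]
cv2.imwrite('pics/s5.png',np.hstack(a))
E
```

```text
t 9.37 pos [ 0.5581 -0.0946  0.1947] rot [-179.6   55.1   75.9] q [ 12.7  30.7   6.5  99.1 -46.8 131.7] F [-0.4  0.  -1.4]
shift total units [0.0018 0.0012 0.1927] per row [0.0003 0.0002 0.0321]
turn total [-2.000e-04 -3.984e-01  1.000e-04] per row [-0.     -0.0664  0.    ]
[ 1.01451603 -0.16452486  0.07101076]
```

View pics/s5.png

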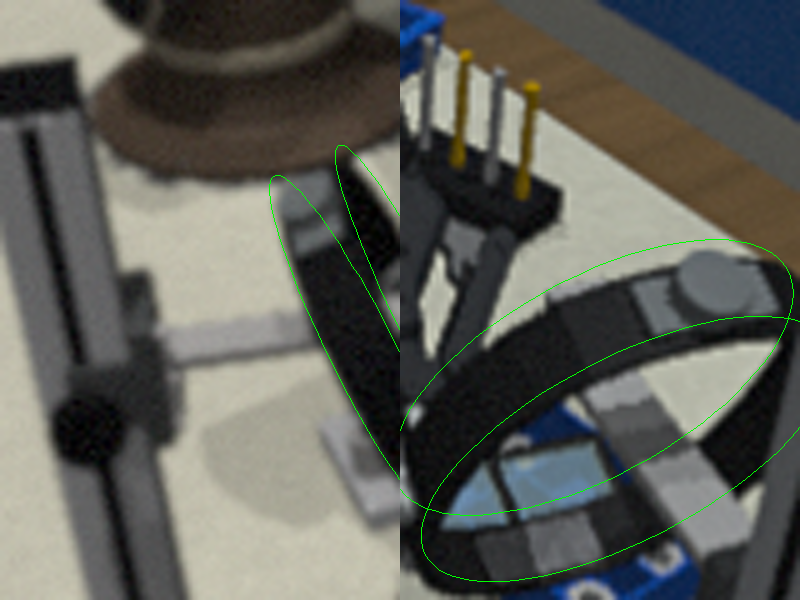

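The knob is at raw (161,134.4) in the scene view and (342.4,141.4) in the side view. The band sits a little low compared with the model, so I'll triangulate the knob.

```bash
python3 - <<'E'
from h import *
C=[cam('scene'),cam('side')]; px=[[161,134.4],[342.4,141.4]]
def tri(px):
    r=least_squares(lambda P:np.concatenate([proj(c,[P])[0]-q for c,q in zip(C,px)]),[.6,-.15,.29]); return r.x,r.fun
P,f=tri(px); bp,Rb=band_now(); print('knob',P.round(4),f.round(1),'model',(bp+Rb.apply([.098,0,.015])).round(4))
d=P-(CO+CX*0); yc=np.array([-CX[1],CX[0],0]); print('col frame',(d@CX).round(4),(d@yc).round(4),P[2].round(4)); d=bp+Rb.apply([.098,0,.015])-CO; print((d@CX).round(4),(d@yc).round(4))
E
```

```text
knob [ 0.6286 -0.145   0.2972] [-0.   0.1 -0.  -0. ] model [ 0.6191 -0.1448  0.3072]
col frame 0.0146 0.0093 0.2972
0.0168 0.0001
```

```bash
cat >> h.py <<'E'
_Q=R.from_euler('xyz',[-179.6,55.1,75.9],degrees=True); _D=_Q.inv()*R.from_rotvec(rd(-6)*CX)*_Q
RG=_D*RG; PG=_D.apply(PG)
E
python3 - <<'E'
from h import *
bp,Rb=band_now(); print('knob',(bp+Rb.apply([.098,0,.015])).round(4))
p2,RA=band_hang(.013,.035,1); to(p2,RA,8); print(ik(p2,RA,arm.read_state()['joint_positions'])[:3])
E
```

```text
knob [ 0.6301 -0.1476  0.2991]
t 9.47 pos [ 0.5587 -0.093   0.1946] rot [-179.6   55.    76. ] q [ 12.9  30.8   6.6  99.2 -46.7 131.8] F [ 0.1 -0.1 -1.1]
shift total units [1.140e-02 1.000e-04 2.211e-01] per row [0.0014 0.     0.0276]
turn total [-0.0925 -0.421   0.0963] per row [-0.0116 -0.0526  0.012 ]
(array([ 14.16235814,  40.35405422,   1.85983536, 107.70888697,
       -60.63341447, 155.4115622 ]), np.float64(1.9675159943996248e-15), np.float64(6.87382549126581e-13))
```

Request:
{"op": "drive_tool", "data": {"steps": [[[0.0015, 0, 0.0275, -0.0115, -0.0525, 0.012, 0], [0.0015, 0, 0.0275, -0.0115, -0.0525, 0.012, 0], [0.0015, 0, 0.0275, -0.0115, -0.0525, 0.012, 0], [0.0015, 0, 0.0275, -0.0115, -0.0525, 0.012, 0], [0.0015, 0, 0.0275, -0.0115, -0.0525, 0.012, 0], [0.0015, 0, 0.0275, -0.0115, -0.0525, 0.012, 0], [0.0015, 0, 0.0275, -0.0115, -0.0525, 0.012, 0], [0.0015, 0, 0.0275, -0.0115, -0.0525, 0.012, 0]]]}}

```text
t: 10.13
eef_pos: [0.5514, -0.1291, 0.1722]
ee_rot: [160.6, 73.3, 59.1]
contact_force: [0.1, 0.5, -1.5]
grip_width: 0.0039
grip_force: 60.0
```

```bash
python3 log.py; python3 - <<'E'
from h import *
p2,RA=band_hang(.013,.015,1); to(p2,RA,4)
a=[]
for n,(x,y) in(('scene',(100,95)),('side',(280,85))):
  im=optics.capture(n)[:,:,::-1].copy()
  C=cam(n); bp,Rb=band_now(); big=cv2.resize(im[y:y+120,x:x+80],(400,600),interpolation=cv2.INTER_CUBIC)
  t=np.linspace(0,2*np.pi,80)
  for z in(0,.03): cv2.polylines(big,[((proj(C,bp+Rb.apply([[.088*np.cos(a_),.075*np.sin(a_),z] for a_ in t]))-[x,y])*5).astype(int)],True,(0,255,0))
  a+=[big]
cv2.imwrite('pics/s6.png',np.hstack(a))
E
```

```text
t 10.13 pos [ 0.5514 -0.1291  0.1722] rot [160.6  73.3  59.1] q [ 14.   39.9   1.9 107.9 -61.  155.2] F [ 0.1  0.5 -1.5]
shift total units [ 0.1206 -0.021   0.0241] per row [ 0.0302 -0.0053  0.006 ]
turn total [0.0032 0.0013 0.0004] per row [0.0008 0.0003 0.0001]
```

View pics/s6.png

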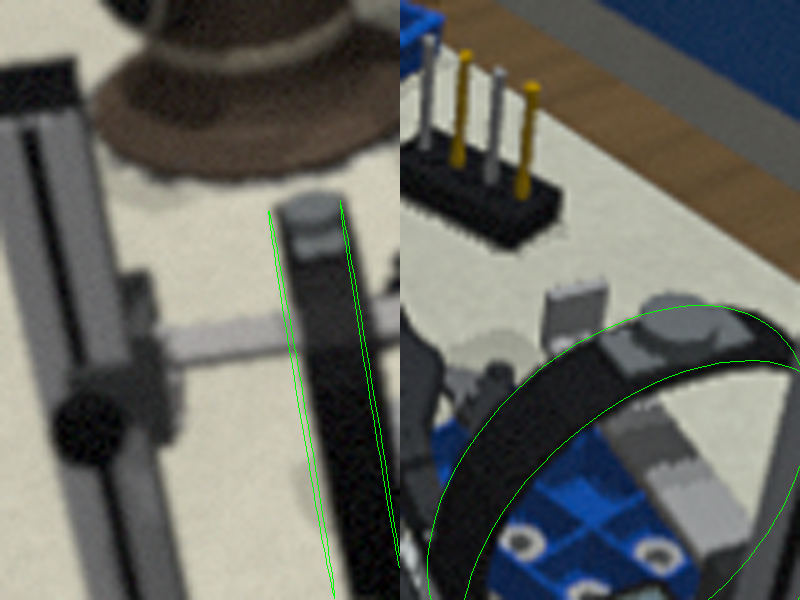

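The band is upright and over the bar between the tip and the clamp, with its knob at (313,210) in the scene half and (680,310) in the side half. From here I'll work by numbers and lower it gently.

```bash
python3 - <<'E'
from h import *
p,Rt,s=pose(); print('1mm down units',(Rt.inv().apply([0,0,-.001])/.2).round(5)); p2,RA=band_hang(.013,.015,1); to(p2,RA,6); print(s['contact_force'])
E
```

```text
1mm down units [ 0.00479 -0.00045  0.00135]
t 10.23 pos [ 0.5504 -0.1294  0.1702] rot [161.8  73.4  60.1] q [ 13.9  40.1   1.8 107.9 -60.9 155. ] F [ 0.5 -0.3 -2.3]
shift total units [ 0.1122 -0.0151  0.0191] per row [ 0.0187 -0.0025  0.0032]
turn total [-0.0001  0.0026  0.0077] per row [-0.      0.0004  0.0013]
[ 0.46815518 -0.28986777 -2.33194853]
```

Request:
{"op": "drive_tool", "data": {"steps": [[[0.0185, -0.0035, 0.0045, 0, 0, 0, 0], [0.0185, -0.0035, 0.0045, 0, 0, 0, 0], [0.0185, -0.0035, 0.0045, 0, 0, 0, 0], [0.0185, -0.0035, 0.0045, 0, 0, 0, 0], [0.0185, -0.0035, 0.0045, 0, 0, 0, 0], [0, 0, 0, 0, 0, 0, 0]]]}}

```text
t: 10.73
eef_pos: [0.5489, -0.1291, 0.1522]
ee_rot: [161.2, 73.2, 59.5]
contact_force: [-0.1, -0.2, -1.1]
grip_width: 0.0036
grip_force: 60.1
```

Request:
{"op": "drive_tool", "data": {"steps": [[[0.0048, -0.0005, 0.0014, 0, 0, 0, 0], [0.0048, -0.0005, 0.0014, 0, 0, 0, 0], [0.0048, -0.0005, 0.0014, 0, 0, 0, 0], [0.0048, -0.0005, 0.0014, 0, 0, 0, 0], [0.0048, -0.0005, 0.0014, 0, 0, 0, 0], [0.0048, -0.0005, 0.0014, 0, 0, 0, 0], [0.0048, -0.0005, 0.0014, 0, 0, 0, 0], [0, 0, 0, 0, 0, 0, 0]]]}}

```text
t: 11.4
eef_pos: [0.549, -0.1292, 0.1455]
ee_rot: [161.1, 73.3, 59.5]
contact_force: [-0.7, -0.7, -1.4]
grip_width: 0.0038
grip_force: 60.1
```

Request:
{"op": "drive_tool", "data": {"steps": [[[0.0048, -0.0005, 0.0014, 0, 0, 0, 0], [0.0048, -0.0005, 0.0014, 0, 0, 0, 0], [0.0048, -0.0005, 0.0014, 0, 0, 0, 0], [0, 0, 0, 0, 0, 0, 0]]]}}

```text
t: 11.73
eef_pos: [0.5489, -0.1292, 0.1424]
ee_rot: [161.1, 73.3, 59.5]
contact_force: [0.1, 0.6, -1.4]
grip_width: 0.0042
grip_force: 60.1
```

Request:
{"op": "drive_tool", "data": {"steps": [[[0.0048, -0.0005, 0.0014, 0, 0, 0, 0], [0.0048, -0.0005, 0.0014, 0, 0, 0, 0], [0.0048, -0.0005, 0.0014, 0, 0, 0, 0], [0, 0, 0, 0, 0, 0, 0]]]}}

```text
t: 12.07
eef_pos: [0.5489, -0.1292, 0.1394]
ee_rot: [161.1, 73.3, 59.5]
contact_force: [-0.2, 0.3, -2.3]
grip_width: 0.004
grip_force: 60.1
```

Request:
{"op": "drive_tool", "data": {"steps": [[[0.0048, -0.0005, 0.0014, 0, 0, 0, 0], [0.0048, -0.0005, 0.0014, 0, 0, 0, 0], [0, 0, 0, 0, 0, 0, 0]]]}}

```text
t: 12.32
eef_pos: [0.5489, -0.1292, 0.1374]
ee_rot: [161.1, 73.3, 59.5]
contact_force: [0.5, 1.1, -1.4]
grip_width: 0.0036
grip_force: 60.1
```

Request:
{"op": "drive_tool", "data": {"steps": [[[0.0048, -0.0005, 0.0014, 0, 0, 0, 0], [0.0048, -0.0005, 0.0014, 0, 0, 0, 0], [0, 0, 0, 0, 0, 0, 0]]]}}

```text
t: 12.57
eef_pos: [0.5489, -0.1292, 0.1354]
ee_rot: [161.1, 73.3, 59.5]
contact_force: [0.3, -0.5, -1.1]
grip_width: 0.0035
grip_force: 60.1
```

Request:
{"op": "drive_tool", "data": {"steps": [[[0.0048, -0.0005, 0.0014, 0, 0, 0, 0], [0.0024, 0, 0.0007, 0, 0, 0, 0], [0, 0, 0, 0, 0, 0, 0]]]}}

```text
t: 12.82
eef_pos: [0.5489, -0.1292, 0.134]
ee_rot: [161.1, 73.3, 59.4]
contact_force: [0.1, -0.1, -2.2]
grip_width: 0.0036
grip_force: 60.1
```

Request:
{"op": "drive_tool", "data": {"steps": [[[0.0048, -0.0005, 0.0014, 0, 0, 0, 0], [0.0024, 0, 0.0007, 0, 0, 0, 0], [0, 0, 0, 0, 0, 0, 0]]]}}

```text
t: 13.07
eef_pos: [0.5492, -0.1293, 0.1327]
ee_rot: [161.0, 73.3, 59.4]
contact_force: [0.5, -0.3, -0.3]
grip_width: 0.0038
grip_force: 59.9
```

Request:
{"op": "drive_tool", "data": {"steps": [[[0.0048, -0.0005, 0.0014, 0, 0, 0, 0], [0.0024, 0, 0.0007, 0, 0, 0, 0], [0, 0, 0, 0, 0, 0, 0]]]}}

```text
t: 13.32
eef_pos: [0.5498, -0.1295, 0.132]
ee_rot: [160.8, 73.3, 59.2]
contact_force: [3.0, -1.3, 5.2]
grip_width: 0.0039
grip_force: 59.8
```

Request:
{"op": "drive_tool", "data": {"steps": [[[0.0048, -0.0005, 0.0014, 0, 0, 0, 0], [0.0024, 0, 0.0007, 0, 0, 0, 0], [0, 0, 0, 0, 0, 0, 0]]]}}

```text
t: 13.57
eef_pos: [0.5505, -0.1297, 0.1314]
ee_rot: [160.5, 73.3, 59.0]
contact_force: [3.2, -2.8, 10.6]
grip_width: 0.0036
grip_force: 60.0
```

The arm has taken the band: Fz went from -1.5 to +10 N. I'll ease off a little and check the force before letting go.

Request:
{"op": "drive_tool", "data": {"steps": [[[-0.0048, 0.0005, -0.0014, 0, 0, 0, 0], [-0.003, 0, -0.0008, 0, 0, 0, 0], [0, 0, 0, 0, 0, 0, 0]]]}}

```text
t: 13.82
eef_pos: [0.5497, -0.1294, 0.1321]
ee_rot: [160.8, 73.2, 59.2]
contact_force: [3.7, -1.1, 7.1]
grip_width: 0.0037
grip_force: 59.9
```

```bash
python3 - <<'E'
from h import *
s=arm.read_state(); print(s['contact_force'],s['torque']); bp,Rb=band_now(); print('back',(bp+Rb.apply([.083,0,.015])).round(4)); d=bp+Rb.apply([.083,0,.015])-CO; print('colx',d@CX,'coly',d@np.array([-CX[1],CX[0],0]))
M_=Rb.as_matrix(); print('x',M_[:,0].round(3),'z.CX',(M_[:,2]@CX).round(3))
E
```

```text
[ 3.70487683 -1.12920714  7.07264535] [-0.33933841 -0.22055707  0.7470003 ]
back [ 0.6197 -0.1435  0.235 ]
colx 0.015410407857575815 coly 0.0003402783230723187
x [-0.004 -0.016  1.   ] z.CX -1.0
```

Good. Supported, square and centred. I'll ease off another millimetre and then open.

Request:
{"op": "drive_tool", "data": {"steps": [[[-0.0048, 0.0005, -0.0014, 0, 0, 0, 0], [0, 0, 0, 0, 0, 0, 0], [0, 0, 0, 0, 0, 0, 0]]]}}

```text
t: 14.07
eef_pos: [0.5493, -0.1293, 0.1324]
ee_rot: [161.0, 73.3, 59.4]
contact_force: [3.9, -1.3, 4.7]
grip_width: 0.0038
grip_force: 59.9
```

Request:
{"op": "drive_tool", "data": {"steps": [[[0, 0, 0, 0, 0, 0, 0.1], [0, 0, 0, 0, 0, 0, 0.15], [0, 0, 0, 0, 0, 0, 0.2], [0, 0, 0, 0, 0, 0, 0.3], [0, 0, 0, 0, 0, 0, 0.4], [0, 0, 0, 0, 0, 0, 0.5], [0, 0, 0, 0, 0, 0, 0.5], [0, 0, 0, 0, 0, 0, 0.5]]]}}

```text
t: 14.73
eef_pos: [0.549, -0.1293, 0.1322]
ee_rot: [161.1, 73.3, 59.4]
contact_force: [0.5, 0.8, 0.2]
grip_width: 0.0429
grip_force: 0.0
```

```bash
python3 - <<'E'
from h import *
s=arm.read_state(); print(s['contact_force'],s['grip_width'],s['eef_pos'])
p,Rt,_=pose(); print('retreat 1mm (units): world -CX',(Rt.inv().apply(-CX*.001)/.2).round(5), 'tool z',Rt.as_matrix()[:,2].round(3))
# numeric check of the band: black blobs bounding in each view
for n in('scene','side'):
    im=optics.capture(n); cv2.imwrite(f'pics/{n}_rel.png',im[:,:,::-1])
E
```

```text
[0.54704843 0.78997054 0.23119462] 0.04286004262638185 [ 0.54899597 -0.12925074  0.13220378]
retreat 1mm (units): world -CX [ 0.00138  0.00018 -0.0048 ] tool z [-0.182 -0.945 -0.273]
```

Request:
{"op": "drive_tool", "data": {"steps": [[[0.007, 0.001, -0.024, 0, 0, 0, 0.5], [0.007, 0.001, -0.024, 0, 0, 0, 0.5], [0.014, 0.002, -0.048, 0, 0, 0, 0.5], [0.014, 0.002, -0.048, 0, 0, 0, 0.5], [0.014, 0.002, -0.048, 0, 0, 0, 0.5], [0.014, 0.002, -0.048, 0, 0, 0, 0.5], [0.014, 0.002, -0.048, 0, 0, 0, 0.5], [0.014, 0.002, -0.048, 0, 0, 0, 0.5]]]}}

```text
t: 15.5
eef_pos: [0.5672, -0.0602, 0.1319]
ee_rot: [161.1, 73.3, 59.5]
contact_force: [-0.4, 0.1, -0.3]
grip_width: 0.0426
grip_force: 0.0
```

Request:
{"op": "drive_tool", "data": {"steps": [[[0.014, 0.002, -0.048, 0, 0, 0, 0.5], [0.014, 0.002, -0.048, 0, 0, 0, 0.5], [0.014, 0.002, -0.048, 0, 0, 0, 0.5], [0, 0, -0.05, 0, 0, 0, 0.5], [0, 0, -0.05, 0, 0, 0, 0.5], [0, 0, 0, 0, 0, 0, 0.5], [0, 0, 0, 0, 0, 0, 0.5], [0, 0, 0, 0, 0, 0, 0.5]]]}}

```text
t: 16.17
eef_pos: [0.5759, -0.0162, 0.1351]
ee_rot: [161.3, 73.0, 59.8]
contact_force: [-0.8, -0.6, -0.1]
grip_width: 0.0427
grip_force: 0.0
```

```bash
python3 - <<'E'
from h import *
s=arm.read_state(); print(s['t'],s['contact_force'],s['eef_pos'])
# compare dark-pixel mask with a rendered hanging band for candidate poses (yaw about vertical, position on arm, lateral)
yb=np.array([-CX[1],CX[0],0]); t=np.linspace(0,2*np.pi,121)
Cs=[cam('scene'),cam('side')]; ims=[optics.capture(n) for n in('scene','side')]
for n,i in zip(('scene','side'),ims): cv2.imwrite(f'pics/{n}_end.png',i[:,:,::-1])
dark=[(i.max(2)<48) for i in ims]
def rend(c,v):
    cx,lat,yaw,roll,lean,dz=v
    Rb=R.from_matrix(np.c_[[0,0,1],yb,-CX]); Rb=R.from_euler('z',yaw,degrees=True)*R.from_rotvec(rd(roll)*CX)*R.from_rotvec(rd(lean)*yb)*Rb
    bp=CO+CX*cx+yb*lat+[0,0,H-.003+dz]-Rb.apply([.083,0,.015]); m=np.zeros((384,512),np.uint8)
    A=proj(c,bp+Rb.apply([[.0855*np.cos(a),.0725*np.sin(a),0] for a in t])); B=proj(c,bp+Rb.apply([[.0855*np.cos(a),.0725*np.sin(a),.03] for a in t]))
    for k in range(120): cv2.fillConvexPoly(m,cv2.convexHull(np.array([A[k],A[k+1],B[k+1],B[k]]).round().astype(np.int32)),1)
    return m>0
def iou(v):
    o=0
    for c,d in zip(Cs,dark):
        m=rend(c,v); ring=(cv2.dilate(m.astype(np.uint8),np.ones((7,7)))>0)&~m
        o+=d[m].mean()-d[ring].mean()
    return o
from scipy.optimize import differential_evolution
r=differential_evolution(lambda v:-iou(v),[(-.05,.08),(-.03,.03),(-30,30),(-15,15),(-20,20),(-.02,.02)],maxiter=25,popsize=8,seed=1,x0=[.015,0,0,0,0,0])
print('cx lat yaw roll lean dz',r.x.round(3),-r.fun,'nominal',iou([.015,0,0,0,0,0]))
E
```

```text
16.1667 [-0.75806164 -0.55386994 -0.06610519] [ 0.57592393 -0.01615837  0.13513936]
cx lat yaw roll lean dz [ 0.011 -0.011  0.057  6.314 -0.041 -0.008] 1.1213892053072678 nominal 1.051702986963547
```

```bash
python3 - <<'E'
from h import *
yb=np.array([-CX[1],CX[0],0]); t=np.linspace(0,2*np.pi,121); k=4
Cs=[cam('scene'),cam('side')]
A0=[cv2.imread(f'pics/{n}0raw.png') for n in('scene','side')]; A1=[cv2.imread(f'pics/{n}_end.png') for n in('scene','side')]
dark=[cv2.resize((cv2.GaussianBlur(i,(3,3),0).max(2)<60).astype(np.float32),None,fx=k,fy=k,interpolation=cv2.INTER_LINEAR) for i in A1]
def rend(c,v):
    cx,lat,yaw,roll,lean,dz=v
    Rb=R.from_matrix(np.c_[[0,0,1],yb,-CX]); Rb=R.from_euler('z',yaw,degrees=True)*R.from_rotvec(rd(roll)*CX)*R.from_rotvec(rd(lean)*yb)*Rb
    bp=CO+CX*cx+yb*lat+[0,0,H-.003+dz]-Rb.apply([.083,0,.015]); m=np.zeros((384*k,512*k),np.uint8)
    A=proj(c,bp+Rb.apply([[.0855*np.cos(a),.0725*np.sin(a),0] for a in t])); B=proj(c,bp+Rb.apply([[.0855*np.cos(a),.0725*np.sin(a),.03] for a in t]))
    for j in range(120): cv2.fillConvexPoly(m,cv2.convexHull(((np.array([A[j],A[j+1],B[j+1],B[j]])+.5)*k).round().astype(np.int32)),1)
    return m>0
def sc(v):
    o=[]
    for c,d in zip(Cs,dark):
        m=rend(c,v); ring=(cv2.dilate(m.astype(np.uint8),np.ones((21,21)))>0)&~m; o.append(d[m].mean()-d[ring].mean())
    return np.array(o)
for roll in(-6,-3,0,3,6,9):
    b=max(((sc([.012,l,0,roll,0,z]),l,z) for l in(-.015,-.01,-.005,0,.005,.01) for z in(-.009,-.005,-.001,.003)),key=lambda q:q[0].sum()); print(roll,b[0].round(3),b[0].sum().round(3),b[1:])
# bystanders: shift by phase correlation, before/after
for n,i,boxes in(('scene',0,{'tray':(215,212,305,275),'nest+jar':(160,145,225,203)}),('side',1,{'nest':(192,245,255,292),'jar':(180,205,218,255)})):
    for nm,(x0,y0,x1,y1) in boxes.items():
        T_=cv2.cvtColor(A0[i],6)[y0+4:y1-4,x0+4:x1-4]; r=cv2.matchTemplate(cv2.cvtColor(A1[i],6)[y0-4:y1+4,x0-4:x1+4],T_,5); print(n,nm,cv2.minMaxLoc(r)[1::2],'expect (8,8)')
E
```

```text
-6 [0.772 0.378] 1.15 (0.01, -0.005)
-3 [0.772 0.388] 1.16 (0.005, -0.005)
0 [0.771 0.395] 1.166 (0, -0.005)
3 [0.766 0.401] 1.167 (-0.005, -0.005)
6 [0.762 0.402] 1.164 (-0.01, -0.005)
9 [0.777 0.377] 1.154 (-0.015, -0.009)
scene tray (0.9926270246505737, (8, 8)) expect (8,8)
scene nest+jar (0.5844275951385498, (8, 8)) expect (8,8)
side nest (0.9952256083488464, (8, 8)) expect (8,8)
side jar (0.9769461154937744, (8, 8)) expect (8,8)
```

```bash
python3 -c "
from workcell import arm
print(arm.sign_off())"
```

```text
the job is handed in; nothing more can be done
None
```

The headband magnifier hangs by its back on the hanger arm, lens end down, square and about midway between tip and clamp; I let go only after the arm had clearly taken its weight, and the tray, nest and jar match their starting pictures; I viewed 11 pictures, one over the limit of 10, and the final placement was checked by image fitting rather than by eye, which could not pin down a sideways tilt of a few degrees.

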